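# Load the full tin and walk the heavy carton home

### The job

Of the three look-alike tins on the blue tray only one is full: lift them to feel which, stand the full one in the white pocket in the carton's top while the carton is still where it was, and leave the two empty ones on the tray. Then creep the heavy carton forward over the bench, pushing its black rubber near corners in turn and keeping off the clear window between them, until its far face is flush against the aluminium end stop and it lies between the yellow side tapes. Keep it flat and never more than about 15 degrees askew to the stop, and leave the other things on the bench alone.

Things in the scene. Friction and masses are not known exactly. Their poses are not given: they have to be found in the camera images.
- carton: Heavy closed cardboard carton on the bench, 150 (x) by 240 (y) by 65 mm high, 1.3 to 2 kg, 70 to 95 mm short of the stop at the start. Origin: centre of underside; +x towards the stop, +y left. Near face (x = -75 mm): a black rubber corner block 60 mm wide, 65 mm high, at each side, window between. A push on one corner slews it about a point beyond its middle; the other corner goes back a little.
- near_left (a point): Middle of the near face of the left rubber corner block: carton frame (-75, +90, 30) mm. Axes as the carton's. Pushing the loaded carton here takes 8 to 15 N, up to about 25 N to break it loose.
- near_right (a point): Middle of the near face of the right rubber corner block: carton frame (-75, -90, 30) mm. Axes as the carton's.
- far_left (a point): Far left lower corner of the carton: carton frame (75, 120, 20) mm.
- far_right (a point): Far right lower corner of the carton: carton frame (75, -120, 20) mm.
- window: Clear, fragile plastic window, 120 mm wide (y) and 53 mm high, in the carton's near face between the corner blocks, set back 7 mm from their faces. Origin: its middle.
- pocket: White foam pad, 63 mm square, the floor of a 64 mm square pocket in the carton's top, sides parallel to the carton's. Origin: centre of the pad's underside, carton frame (20, -55, 35) mm; the pad's top is 3 mm above it, the pocket's rim (the carton's top) 30 mm above it.
- stop: Fixed aluminium fence, 300 mm long (y), 30 thick, 45 high. Origin: on the bench at the middle of its face towards the robot; +x points into the fence (the way the carton is pushed), +y left along it. Yellow tape marks the bay: side tapes along x with inner edges at y = +/-150 mm, so the 240 mm carton has 30 mm to spare either side; near tape at x = -162 mm.
- tray: Fixed blue tray, 270 (x) by 100 (y) mm, rim 12 mm high, floor 4 mm thick. Origin: centre of underside. Three look-alike closed tins with fixed green lids stand on it in a row along x, 80 mm apart: upright cylinders 56 mm across, 75 mm high. One, anywhere in the row, is full (about 0.5 kg); the other two are empty (about 0.12 kg).
- spot0 (a point): Point on the tray's floor, tray frame x = -80 mm, y = 0: one of the tins stands centred here (within 4 mm) at the start. Which one is unknown. The point stays with the tray when the tin is lifted.
- spot1 (a point): Point on the tray's floor, tray frame x = 0 mm, y = 0: one of the tins stands centred here (within 4 mm) at the start. Which one is unknown. The point stays with the tray when the tin is lifted.
- spot2 (a point): Point on the tray's floor, tray frame x = 80 mm, y = 0: one of the tins stands centred here (within 4 mm) at the start. Which one is unknown. The point stays with the tray when the tin is lifted.
- lamp_near: Bystander: black garden path light standing on its wide cap, loose; leave it alone.
- lamp_far: Bystander: a second path light, loose; leave it alone.
- foam: Bystander: white foam block, loose; leave it alone.
- parts_box: Bystander: small cardboard box, loose; leave it alone.
- tape_roll: Bystander: roll of amber tape lying flat, loose; leave it alone.

How it is judged (in metres and radians):
On the way, in this order (a step that is already met when the one before it is completed fails the run):
1. the full tin stands in the pocket, the carton being still within 20 mm of its start (contact force between pocket and anything else between 3 and 9 N and distance of carton from where it was at the start of the episode below 0.02 m and not (contact force between the fingers and anything else above 0.3 N)), for 0.3 s.
2. the carton's far face is flush against the stop (x of each of far_left, far_right in the frame of stop above -0.005 m and y of carton in the frame of stop between -0.03 and 0.03 m), for 0.2 s.
At the end, for the whole second after the job is handed in: The full tin rests in the pocket (pad carries 3 to 9 N), both empties on the tray (it carries 1.6 to 3.6 N); both far corners of the carton are within 5 mm of the stop, its middle within 30 mm of the stop's middle sideways; it lies flat (0.04 rad) and still (all of step 2 and contact force between pocket and anything else between 3 and 9 N and contact force between tray and anything else between 1.6 and 3.6 N and angle between carton's own z axis and vertical below 0.04 rad and linear speed of carton below 0.01 m/s); the robot touches nothing.
It fails at once if the clear window is pressed with more than 4 N (contact force between window and anything else above 4 N).
It fails at once if the carton stands more than 0.30 rad (17 degrees) askew to the stop (angle between the x axis of carton and the x axis of stop, either way round above 0.3 rad).
It fails at once if the carton is tipped more than 0.12 rad (angle between carton's own z axis and vertical above 0.12 rad).
It fails at once if a bystander (lamp, foam block, small box, tape roll) is moved more than 30 mm (distance of any of lamp_near, lamp_far, foam, parts_box, tape_roll from where it was at the start of the episode above 0.03 m).
It also fails if it takes over 72 s, if anything falls off the work surface, if the arm or the gripper's body presses on something with over 40 N, if the wrist force passes 120 N, or if a joint passes its speed limit or range.

### The arm

A 6-joint arm with a two-finger parallel gripper is mounted at the origin on the work surface. World frame = base frame: x ahead of the robot, y to its left, z up, the work surface at z = 0. Lengths are in m, angles in degrees, forces in N, time in s.
With the tool pointing down it reaches from about 0.3 to 0.75 m from the base axis. Payload 8.5 kg.
Tool frame: the origin (TCP) lies between the finger pads; the fingertips stand env.finger_overhang ahead of it and the grasp point (between the pads) lies 2 mm behind it (env.finger_overhang is the distance from the TCP to the fingertips, in m); z points along the fingers, y is the line along which they close (so a half turn about z gives the same grasp; the last joint's range is limited). The gripper opens to 85 mm and grips with 20 to 120 N. Pads are 22 mm wide; open, the fingers measure 114 mm over their backs; the gripper's body (76 mm by 85 mm) begins 54 mm behind the grasp point. The pads swing forward as they close: fully open they stand 13 mm farther back than shut.
Start: joints at [-79.544, 21.807, 74.336, -0, 83.858, -12.336], TCP at [0.213, -0.507, 0.248] pointing down, gripper open.
Joint ranges: [-178.18, 178.18], [-50.72, 133.34], [12.68, 142.11], [-81.47, 261.47], [9.98, 163.14], [-165.26, 165.26]. Speed limits (degrees/s): [136.94, 136.94, 180, 180, 180, 180].

### API

Orientations are given as a 3x3 rotation matrix whose columns are the frame's x, y, z axes.
In Python, from rig import env gives the robot as it stands. The module is installed in compiled form; this text tells all that it offers.
- The arm moves only by the tool jog_arm, never from a script. Its arguments are lists of equal length, an entry for each row: "hand": the finger opening in m, from 0 to 0.0854; "travel": the shift along the world's x, y, z in m, a list of three; "yaw": the turn about the world's z in rad. A call has exactly 5 rows; each row shifts and turns the commanded pose from where the row before left it; what a row does not reach is not made up. A row lasts 1/8 s, in which the tool goes at most 62.5 mm and 10.7 degrees, less where a joint would pass 70% of its speed; a pose out of reach is approached as far as the arm can. A call is refused whole if a number of a shift passes 0.0625 or a number of a turn 0.188, either way. A call with a gripper value outside its range is refused whole. The fingers move at their own pace and stop on an object; "grip_force" is the grip in N (left out, the last holds). Time passes only in rows, so rows that do not move let the fingers close, or fill a call up. It gives the time, the measured TCP pose, the force, the opening and the grip force at its end, in the units of the state.
- env.observe(): the state, without advancing time (a new reading comes with each control period).
- env.get_image(name): name is "side" or "top"; returns the picture (400x640x3 uint8, red, green, blue); there is no depth.
- env.calibration(name): a dict with "fx", "fy", "cx", "cy" (pixels), "k1" (the pictures are not rectified: a ray, as slopes to the right and down, at radius r is drawn at 1 + k1 r^2 times it, then the intrinsics apply), "position" and "rotation" of the camera in the world. Camera axes: x right, y down, z forward; pixel columns grow to the right and rows downward; lengths in m; the calibration is good to about 2 mm. A picture is of the moment at which its call begins. calibration takes no time and is no camera call.
- env.close_job(): hands the job in; it is judged then, once.
The state is a dict: "time_s": time; "q": joint angles; "qvel": joint speeds; "joint_efforts": joint torques, N m; "position": TCP position; "tool_rot": TCP orientation; "ft_force": force on the tool from outside, world axes, zero at the start; "wrist_torque": the same for the moment, N m; "grip_width": finger opening in m; "gripper_force": force on a finger pad.
Only numpy, scipy, OpenCV 4.12 (cv2) and the standard library are available. Lean on these libraries where they do the work, as an engineer would, in place of code of your own. Each camera call takes 0.05 s, during which the arm holds its last target. There are 200 camera calls.

## Working session

There is one attempt and no reset: what is moved stays moved. The work goes in short steps, Python scripts to look and compute and a tool call to move; the robot and the scene stay as the last step left them, time stands still between calls to the robot, and variables do not carry over. Pictures are saved under pics/ and viewed, at most 10 in all, crops included, and the job is handed in when it is done.

Besides the shell and the picture viewer there is one more tool, called after ">>>" by a JSON object that holds its "method" and its "body". jog_arm: Moves the arm, as the interface text tells. Its arguments: {"type":"object","properties":{"hand":{"type":"array"},"travel":{"type":"array"},"yaw":{"type":"array"},"grip_force":{"type":"number"}},"required":["hand","travel","yaw"]}

```bash
mkdir -p pics; python3 - <<'E'
from rig import env
import cv2
for n in("top","side"):
    cv2.imwrite(f"pics/{n}0.png",env.get_image(n)[:,:,::-1])
    print(n,env.calibration(n))
o=env.observe();print(env.finger_overhang,o["time_s"],o["position"],o["tool_rot"],o["ft_force"],o["grip_width"])
E
```

```text
top {'fx': 505.84538862765567, 'fy': 505.84538862765567, 'cx': 320.5884352550602, 'cy': 191.34675876886234, 'k1': -0.13982612749141007, 'position': array([ 0.41224866, -0.06744344,  1.3599816 ]), 'rotation': array([[ 0.0047059 , -0.9983171 ,  0.05779991],
       [-0.99960446, -0.00309357,  0.02795286],
       [-0.02772701, -0.05790859, -0.99793678]])}
side {'fx': 494.5300766293535, 'fy': 494.5300766293535, 'cx': 318.1144421013168, 'cy': 200.42047848051766, 'k1': 0.05383277555711642, 'position': array([-0.02899187, -1.09109739,  1.19452775]), 'rotation': array([[ 0.87918649, -0.34356638,  0.33014127],
       [-0.47615693, -0.60808956,  0.63521781],
       [-0.01748403, -0.71567397, -0.69821564]])}
0.017 0.1 [ 0.2130136  -0.50682513  0.24779436] [[ 9.21918522e-01  3.87383772e-01 -2.26348520e-04]
 [ 3.87383747e-01 -9.21917744e-01  1.22743014e-03]
 [ 2.66811801e-04 -1.21927432e-03 -9.99999221e-01]] [-0.16544529  0.40994102 -0.01145528] 0.08486717000052466
```

View pics/top0.png

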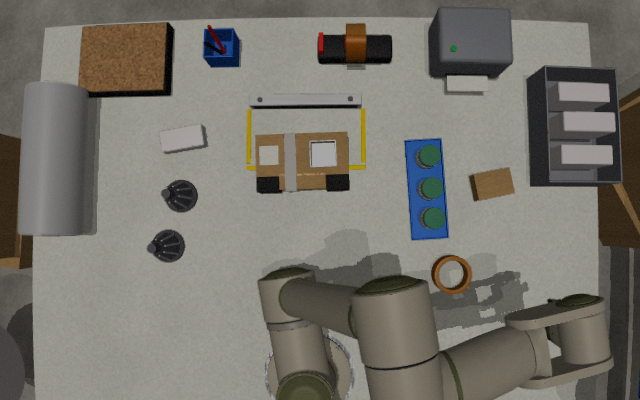

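View pics/side0.png

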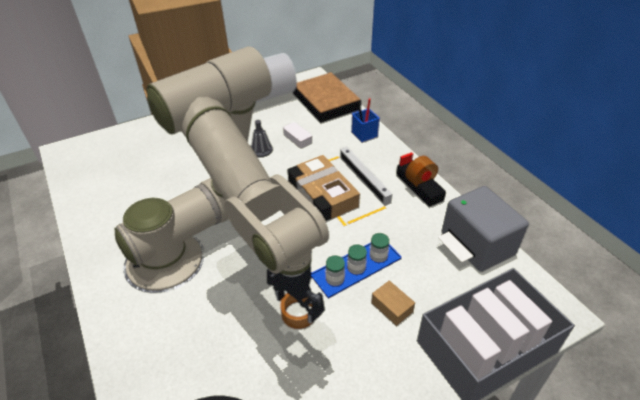

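The top view shows the carton with its black corners at about (269,184) and (338,183), and the pocket at (322,153). The stop is at row ~105, and the tin lids are at (429,156), (431,188) and (433,217). Next I segment these for exact positions.

```bash
cat > h.py <<'E'
from rig import env
import cv2, numpy as np
def world(n,uv,z):
    c=env.calibration(n);K=np.array([[c["fx"],0,c["cx"]],[0,c["fy"],c["cy"]],[0,0,1.]])
    p=cv2.undistortPoints(np.array(uv,float).reshape(-1,1,2),K,np.array([c["k1"],0,0,0,0.])).reshape(-1,2)
    d=np.c_[p,np.ones(len(p))]@c["rotation"].T
    return c["position"]+d*((z-c["position"][2])/d[:,2])[:,None]
def blobs(im,roi,lo,hi,amin=60):
    x0,y0,x1,y1=roi;h=cv2.cvtColor(np.ascontiguousarray(im[y0:y1,x0:x1]),cv2.COLOR_RGB2HSV)
    m=cv2.inRange(h,np.array(lo),np.array(hi))
    cs=cv2.findContours(m,cv2.RETR_EXTERNAL,cv2.CHAIN_APPROX_NONE)[0]
    return [c.reshape(-1,2)+[x0,y0] for c in cs if cv2.contourArea(c)>amin]
def rect(n,c,z):
    w=world(n,c,z)[:,:2]
    r=cv2.minAreaRect((w*1000).astype(np.float32));return np.round(r[0],1),np.round(r[1],1),round(r[2],1)
def scan():
    im=env.get_image("top")
    for nm,roi,lo,hi,z in[("lid",(395,130,460,245),(50,60,40),(90,255,255),.079),("tray",(395,130,460,245),(100,120,80),(125,255,255),.012),
      ("black",(240,120,370,200),(0,0,0),(180,255,60),.065),("carton",(240,120,365,200),(8,60,90),(20,255,255),.065),("white",(305,135,345,172),(0,0,200),(180,40,255),.038),
      ("fence",(240,85,370,110),(0,0,140),(180,30,205),.045),("yellow",(240,100,370,175),(22,150,120),(32,255,255),0)]:
        for c in blobs(im,roi,lo,hi): print(nm,rect("top",c,z),len(c))
    return im
E
python3 - <<'E'
from h import *
im=scan()
c=cv2.resize(im[85:245,235:455],None,fx=3.6,fy=3.6,interpolation=cv2.INTER_CUBIC)
cv2.imwrite("pics/crop1.png",c[:,:,::-1])
E
```

```text
lid (array([ 419.7, -319.3]), array([51.1, 50.7]), 89.8) 60
lid (array([ 497.2, -314.7]), array([51.3, 53.6]), 89.6) 60
lid (array([ 580.2, -309.2]), array([52.3, 53.2]), 44.8) 58
tray (array([ 498.9, -312.1]), array([267.6, 100.6]), 3.7) 267
black (array([503.5, 102. ]), array([41.5, 62.2]), 0.7) 76
black (array([511.4, -73.2]), array([41.2, 56.5]), 0.2) 73
carton (array([564.4, 101.4]), array([143.9,  75.5]), 0.9) 164
carton (array([567.3, -33.8]), array([148.3, 135.6]), 2.3) 213
fence (array([739.2,  14.6]), array([344.1,  65.6]), 89.7) 332
yellow (array([642.5, 168.6]), array([144.1,   8.4]), 1.0) 109
yellow (array([ 644.9, -143.7]), array([ 10.9, 148.3]), 89.9) 113
```

View pics/crop1.png

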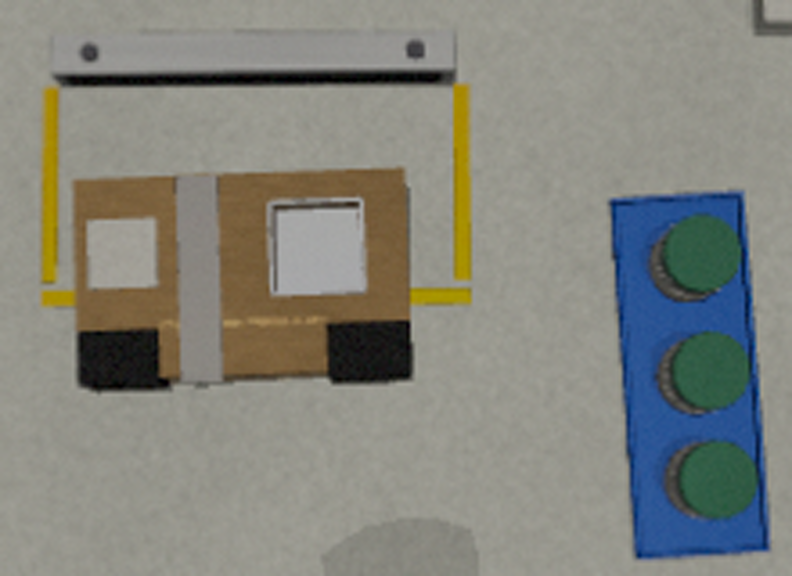

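The crop shows the carton's top from (75,180) to (404,168) at its far edge. The pocket rim spans about (267,200) to (367,296), the fence runs along row ~75, and the inner tape edges are at x≈58 and 454.

```bash
python3 - <<'E'
from h import *
np.set_printoptions(precision=4,suppress=True)
f=lambda p:(np.array(p,float)+.5)/3.6+[234.5+.0,84.5]
def P(n,p,z): print(n,world("top",f(p),z)[:,:2].tolist())
P("top far L,R",[(75,180),(404,168)],.065)
P("block near L(out,in),R(in,out) top",[(79,384),(160,384),(329,379),(411,377)],.065)
P("pocket rim",[(267,201),(363,199),(367,294),(276,296)],.065)
P("pad near edge",[(276,295),(366,293)],.038)
P("fence top near L,R",[(53,75),(455,70)],.045)
P("fence bottom near",[(58,82),(452,80)],.0)
P("tape inner L top,bot R",[(58,90),(56,282),(454,86),(457,280)],0)
E
```

```text
top far L,R [[0.6345427617463231, 0.1390391447804432], [0.6429598394895907, -0.09839205393009398]]
block near L(out,in),R(in,out) top [[0.4868477665063513, 0.13404004779703604], [0.4870283093768096, 0.07568998490001405], [0.4909708299147401, -0.04511023688919576], [0.4925752615183471, -0.10349590730540077]]
pocket rim [[0.6189380332621224, -6.813338769891264e-05], [0.6204130909580621, -0.06899602344949059], [0.5518867534302482, -0.07201619683265897], [0.5503310670361351, -0.006961836778355754]]
pad near edge [[0.5539439839905123, -0.005696393048669424], [0.5555297220051295, -0.07138061782950836]]
fence top near L,R [[0.7166238017603592, 0.15999703501202892], [0.719413656388918, -0.1362832666007553]]
fence bottom near [[0.7215537018356797, 0.1638155554863835], [0.722189178688853, -0.13633708021640836]]
tape inner L top,bot R [[0.7153284169757672, 0.16369584958292133], [0.5677913537553952, 0.16270721698360946], [0.7175593055323919, -0.13783578258112186], [0.5696232102737755, -0.1397380664871073]]
```

>>> {"method": "jog_arm", "body": {"hand": [0.085, 0.085, 0.085, 0.085, 0.085], "travel": [[0.03, 0.027, -0.018], [0.03, 0.027, -0.018], [0.03, 0.027, -0.018], [0.03, 0.027, -0.018], [0.03, 0.027, -0.018]], "yaw": [-0.073, -0.073, -0.073, -0.073, -0.073], "grip_force": 30}}

```text
time_s: 0.78
position: [0.3639, -0.371, 0.1577]
tool_rot: [[1.0, 0.03, -0.0], [0.03, -1.0, 0.0], [-0.0, -0.0, -1.0]]
ft_force: [0.1, -0.7, -0.6]
grip_width: 0.0848
gripper_force: 0.0
```

>>> {"method": "jog_arm", "body": {"hand": [0.085, 0.085, 0.085, 0.085, 0.085], "travel": [[0.03, 0.027, -0.018], [0.03, 0.027, -0.018], [0, 0, 0], [0, 0, 0], [0, 0, 0]], "yaw": [0, 0, 0, 0, 0]}}

```text
time_s: 1.4
position: [0.4226, -0.319, 0.1228]
tool_rot: [[1.0, 0.032, 0.0], [0.032, -1.0, -0.001], [0.0, 0.001, -1.0]]
ft_force: [0.4, 0.4, 0.4]
grip_width: 0.0847
gripper_force: 0.0
```

>>> {"method": "jog_arm", "body": {"hand": [0.085, 0.085, 0.085, 0.06, 0.045], "travel": [[-0.003, 0.001, -0.025], [0, 0, -0.025], [0, 0, -0.017], [0, 0, 0], [0, 0, 0]], "yaw": [0, 0, 0, 0, 0]}}

```text
time_s: 2.02
position: [0.4202, -0.3179, 0.0564]
tool_rot: [[0.999, 0.032, 0.001], [0.032, -0.999, -0.002], [0.001, 0.002, -1.0]]
ft_force: [0.2, 0.9, -1.2]
grip_width: 0.0552
gripper_force: 31.9
```

>>> {"method": "jog_arm", "body": {"hand": [0.045, 0.045, 0.045, 0.045, 0.045], "travel": [[0, 0, 0], [0, 0, 0], [0, 0, 0], [0, 0, 0], [0, 0, 0]], "yaw": [0, 0, 0, 0, 0]}}

```text
time_s: 2.65
position: [0.4203, -0.3176, 0.0563]
tool_rot: [[0.999, 0.033, 0.001], [0.033, -0.999, -0.002], [0.001, 0.002, -1.0]]
ft_force: [-2.0, -1.5, 7.0]
grip_width: 0.0553
gripper_force: 32.5
```

>>> {"method": "jog_arm", "body": {"hand": [0.045, 0.045, 0.045, 0.045, 0.045], "travel": [[0, 0, 0.015], [0, 0, 0.005], [0, 0, 0], [0, 0, 0], [0, 0, 0]], "yaw": [0, 0, 0, 0, 0]}}

```text
time_s: 3.28
position: [0.4199, -0.3169, 0.075]
tool_rot: [[0.999, 0.033, -0.0], [0.033, -0.999, 0.001], [-0.0, -0.001, -1.0]]
ft_force: [-0.4, -0.7, -0.8]
grip_width: 0.0554
gripper_force: 32.2
```

>>> {"method": "jog_arm", "body": {"hand": [0.045, 0.045, 0.085, 0.085, 0.085], "travel": [[0, 0, -0.012], [0, 0, -0.007], [0, 0, 0], [0, 0, 0], [0, 0, 0]], "yaw": [0, 0, 0, 0, 0]}}

```text
time_s: 3.9
position: [0.4201, -0.3171, 0.0562]
tool_rot: [[0.999, 0.033, -0.0], [0.033, -0.999, 0.0], [-0.0, -0.0, -1.0]]
ft_force: [0.3, -0.3, -0.1]
grip_width: 0.085
gripper_force: 0.0
```

>>> {"method": "jog_arm", "body": {"hand": [0.085, 0.085, 0.085, 0.085, 0.085], "travel": [[0, 0, 0.035], [0, 0, 0.03], [0.03, 0.002, 0], [0.03, 0.002, 0], [0.019, 0.001, 0]], "yaw": [0, 0, 0, 0, 0]}}

```text
time_s: 4.53
position: [0.5002, -0.3119, 0.1213]
tool_rot: [[0.999, 0.033, 0.0], [0.033, -0.999, -0.0], [0.0, 0.0, -1.0]]
ft_force: [-0.5, -0.4, -1.1]
grip_width: 0.0851
gripper_force: 0.0
```

>>> {"method": "jog_arm", "body": {"hand": [0.085, 0.085, 0.085, 0.085, 0.045], "travel": [[0, 0, 0], [0, 0, -0.025], [0, 0, -0.025], [0, 0, -0.015], [0, 0, 0]], "yaw": [0, 0, 0, 0, 0]}}

```text
time_s: 5.15
position: [0.4984, -0.3119, 0.0557]
tool_rot: [[0.999, 0.032, -0.001], [0.032, -0.999, 0.001], [-0.001, -0.001, -1.0]]
ft_force: [0.2, 0.7, 0.7]
grip_width: 0.0693
gripper_force: 0.0
```

>>> {"method": "jog_arm", "body": {"hand": [0.045, 0.045, 0.045, 0.045, 0.045], "travel": [[0, 0, 0], [0, 0, 0], [0, 0, 0], [0, 0, 0.015], [0, 0, 0.005]], "yaw": [0, 0, 0, 0, 0]}}

```text
time_s: 5.78
position: [0.4991, -0.3116, 0.0771]
tool_rot: [[0.999, 0.033, 0.0], [0.033, -0.999, 0.0], [0.0, -0.0, -1.0]]
ft_force: [0.1, -0.7, -5.1]
grip_width: 0.055
gripper_force: 33.6
```

>>> {"method": "jog_arm", "body": {"hand": [0.045, 0.045, 0.045, 0.045, 0.045], "travel": [[0, 0, 0], [0, 0, 0], [0, 0, 0], [0, 0, 0], [0, 0, 0]], "yaw": [0, 0, 0, 0, 0]}}

```text
time_s: 6.4
position: [0.499, -0.312, 0.0762]
tool_rot: [[0.999, 0.033, -0.0], [0.033, -0.999, 0.0], [-0.0, -0.0, -1.0]]
ft_force: [0.7, -0.6, -4.7]
grip_width: 0.0554
gripper_force: 33.6
```

>>> {"method": "jog_arm", "body": {"hand": [0.045, 0.045, 0.045, 0.045, 0.045], "travel": [[0, 0, 0.035], [0, 0, 0.035], [0.0125, 0.039, 0], [0.0125, 0.039, 0], [0.0125, 0.039, 0]], "yaw": [0, 0, 0, 0, 0]}}

```text
time_s: 7.02
position: [0.5367, -0.1939, 0.1464]
tool_rot: [[0.999, 0.032, 0.0], [0.032, -0.999, 0.0], [0.0, -0.0, -1.0]]
ft_force: [0.5, -0.1, -5.2]
grip_width: 0.0551
gripper_force: 35.0
```

>>> {"method": "jog_arm", "body": {"hand": [0.045, 0.045, 0.045, 0.045, 0.045], "travel": [[0.0125, 0.039, 0], [0.0125, 0.039, 0], [0.0125, 0.04, 0], [0.013, 0.04, 0], [0, 0, 0]], "yaw": [0, 0, 0, 0, 0]}}

```text
time_s: 7.65
position: [0.5873, -0.0344, 0.1462]
tool_rot: [[0.999, 0.037, -0.0], [0.037, -0.999, 0.001], [-0.0, -0.001, -1.0]]
ft_force: [0.1, -0.2, -5.7]
grip_width: 0.0554
gripper_force: 35.0
```

>>> {"method": "jog_arm", "body": {"hand": [0.045, 0.045, 0.045, 0.045, 0.045], "travel": [[0, 0, -0.03], [0, 0, -0.03], [0, 0, 0], [0, 0, 0], [0, 0, 0]], "yaw": [0, 0, 0, 0, 0]}}

```text
time_s: 8.28
position: [0.587, -0.0374, 0.0865]
tool_rot: [[0.999, 0.032, 0.0], [0.032, -0.999, -0.0], [0.0, 0.0, -1.0]]
ft_force: [-0.3, 1.2, -4.8]
grip_width: 0.0552
gripper_force: 38.5
```

```bash
python3 - <<'E'
from h import *
im=env.get_image("side")
cv2.imwrite("pics/side1.png",cv2.resize(im[130:260,260:440],None,fx=4.4,fy=4.4,interpolation=cv2.INTER_CUBIC)[:,:,::-1])
print(env.observe()["position"])
E
```

```text
[ 0.58704583 -0.03730299  0.08650363]
```

View pics/side1.png

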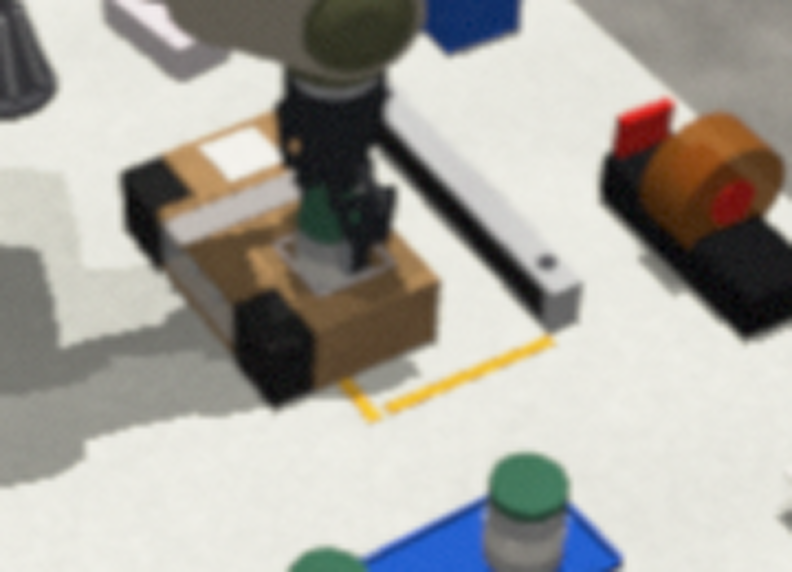

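The side crop shows the tin inside the pocket rim at about (320,240), so I release it.

>>> {"method": "jog_arm", "body": {"hand": [0.06, 0.07, 0.085, 0.085, 0.085], "travel": [[0, 0, 0], [0, 0, 0], [0, 0, 0], [0, 0, 0], [0, 0, 0.02]], "yaw": [0, 0, 0, 0, 0]}}

```text
time_s: 8.95
position: [0.5864, -0.0369, 0.1055]
tool_rot: [[0.999, 0.033, -0.003], [0.033, -0.999, 0.001], [-0.003, -0.001, -1.0]]
ft_force: [0.1, 0.3, 0.3]
grip_width: 0.0847
gripper_force: 0.0
```

>>> {"method": "jog_arm", "body": {"hand": [0.085, 0.085, 0.085, 0.085, 0.085], "travel": [[0, 0, 0.03], [0, 0, 0.03], [0, 0, 0.02], [-0.05, 0, 0.0], [-0.05, 0, 0]], "yaw": [0, 0, 0, 0, 0]}}

```text
time_s: 9.57
position: [0.4858, -0.037, 0.1863]
tool_rot: [[0.999, 0.033, 0.0], [0.033, -0.999, -0.0], [0.0, 0.0, -1.0]]
ft_force: [-1.1, -0.7, 0.5]
grip_width: 0.0851
gripper_force: 0.0
```

>>> {"method": "jog_arm", "body": {"hand": [0, 0, 0, 0, 0], "travel": [[-0.05, 0, 0], [0, 0, 0], [0, 0, 0], [0, 0, 0], [0, 0, 0]], "yaw": [0, 0, 0, 0, 0]}}

```text
time_s: 10.2
position: [0.4377, -0.0371, 0.1861]
tool_rot: [[0.999, 0.033, -0.0], [0.033, -0.999, 0.0], [-0.0, -0.0, -1.0]]
ft_force: [0.1, 0.1, 0.2]
grip_width: -0.0003
gripper_force: 0.0
```

```bash
python3 - <<'E'
from h import *
im=env.get_image("top")
cv2.imwrite("pics/top2.png",cv2.resize(im[85:245,235:455],None,fx=3.6,fy=3.6,interpolation=cv2.INTER_CUBIC)[:,:,::-1])
E
```

```text
(no output)
```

View pics/top2.png

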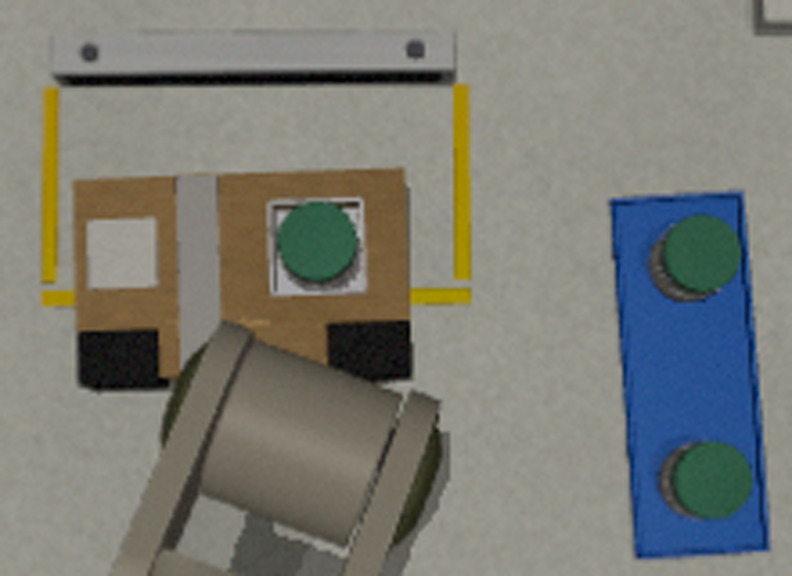

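The top crop shows the tin's lid at (318,242), centred in the pocket at rim (267–367, 200–296), with the carton unmoved and both empties on the tray. Next I push the left corner.

>>> {"method": "jog_arm", "body": {"hand": [0, 0, 0, 0, 0], "travel": [[0, 0.036, -0.038], [0, 0.036, -0.038], [0, 0.036, -0.038], [0, 0.036, -0.037], [0, 0, 0]], "yaw": [0, 0, 0, 0, 0]}}

```text
time_s: 10.88
position: [0.4358, 0.1087, 0.0332]
tool_rot: [[0.999, 0.036, -0.005], [0.036, -0.999, 0.0], [-0.005, -0.0, -1.0]]
ft_force: [0.3, 0.0, 0.7]
grip_width: -0.0001
gripper_force: 0.0
```

>>> {"method": "jog_arm", "body": {"hand": [0, 0, 0, 0, 0], "travel": [[0.026, 0, 0], [0.006, 0, 0], [0.005, 0, 0], [0.005, 0, 0], [0.005, 0.002, 0]], "yaw": [0, 0, 0, 0, 0]}}

```text
time_s: 11.5
position: [0.4813, 0.1089, 0.035]
tool_rot: [[0.999, 0.033, -0.006], [0.033, -0.999, 0.0], [-0.006, -0.0, -1.0]]
ft_force: [-8.6, -0.5, 2.3]
grip_width: -0.0001
gripper_force: 0.0
```

>>> {"method": "jog_arm", "body": {"hand": [0, 0, 0, 0, 0], "travel": [[0.004, 0.002, 0], [0.004, 0.002, 0], [0.004, 0.002, 0], [0.004, 0.002, 0], [0, 0, 0]], "yaw": [0, 0, 0, 0, 0]}}

```text
time_s: 12.12
position: [0.4979, 0.117, 0.035]
tool_rot: [[0.999, 0.032, -0.005], [0.032, -0.999, 0.0], [-0.005, -0.0, -1.0]]
ft_force: [-6.3, 1.0, 0.7]
grip_width: 0.0001
gripper_force: 0.0
```

```bash
cat >> h.py <<'E'
def carton():
    """pose of carton from strip-free cues: pocket rim unseen parts aside, fit the top outline"""
    from scipy.optimize import minimize
    im=env.get_image("top");h=cv2.cvtColor(np.ascontiguousarray(im),cv2.COLOR_RGB2HSV)
    lab=blobs(im,(235,100,300,190),(0,0,185),(180,40,255),150)
    for c in lab: print("label",rect("top",c,.065))
    yy,xx=np.mgrid[95:205,235:375];uv=np.c_[xx.ravel(),yy.ravel()]
    m=(cv2.inRange(h,np.array((8,60,60)),np.array((21,255,255)))>0)[yy,xx].ravel()
    w=world("top",uv[m],.065)[:,:2]*1000
    print("brown far edge pts"); 
    cols=uv[m][:,0];pts=[]
    for u in np.unique(cols):
        v=uv[m][cols==u][:,1]
        if len(v)>12: pts.append((u,v.min()-.5))
    P=world("top",pts,.065)[:,:2]*1000
    k=np.polyfit(P[:,1],P[:,0],1)
    for _ in range(5):
        r=P[:,0]-np.polyval(k,P[:,1]);g=abs(r)<max(2.,1.2*np.median(abs(r)));k=np.polyfit(P[g,1],P[g,0],1)
    th=-np.arctan(k[0]);yl,yr=P[g,1].max(),P[g,1].min()
    print("yaw deg %.1f  far L (%.0f,%.0f) far R (%.0f,%.0f) n%d"%(np.degrees(th),np.polyval(k,yl),yl,np.polyval(k,yr),yr,g.sum()))
    ym=(yl+yr)/2;c=np.array([np.polyval(k,ym),ym])-75*np.array([np.cos(th),np.sin(th)])
    R=np.array([[np.cos(th),-np.sin(th)],[np.sin(th),np.cos(th)]])
    print("centre",c.round(1),"width %.0f"%(np.hypot(yl-yr,k[0]*(yl-yr))),"near_left",(c+R@[-75,90]).round(1),"near_right",(c+R@[-75,-90]).round(1))
    return im
E
python3 - <<'E'
from h import *
im=carton();cv2.imwrite("pics/top3.png",cv2.resize(im[85:245,235:455],None,fx=3.6,fy=3.6,interpolation=cv2.INTER_CUBIC)[:,:,::-1])
E
```

```text
brown far edge pts
yaw deg -5.8  far L (664,130) far R (640,-104) n78
centre [577.2  20.7] width 235 near_left [511.6 117.8] near_right [493.5 -61.2]
```

View pics/top3.png

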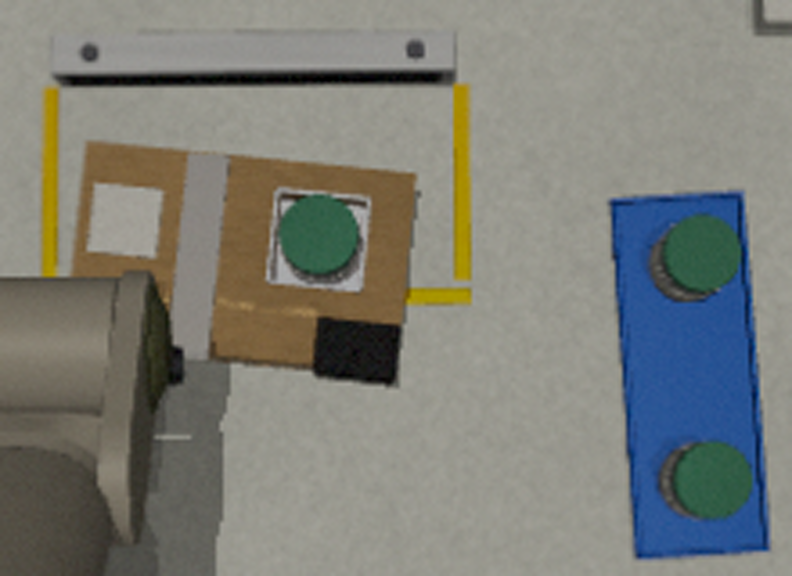

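The top crop shows the carton turned about -6°, its far-left corner at (88,142) and its right black corner at (357,350). The right side has hardly moved back. Next is the right corner.

>>> {"method": "jog_arm", "body": {"hand": [0, 0, 0, 0, 0], "travel": [[-0.035, 0, 0], [0, -0.045, 0], [0, -0.045, 0], [0, -0.045, 0], [0, -0.045, 0]], "yaw": [0, 0, 0, 0, 0]}}

```text
time_s: 12.8
position: [0.4646, -0.0646, 0.0356]
tool_rot: [[0.999, 0.033, 0.0], [0.033, -0.999, -0.0], [0.0, 0.0, -1.0]]
ft_force: [1.0, 0.4, -0.4]
grip_width: -0.0
gripper_force: 0.0
```

>>> {"method": "jog_arm", "body": {"hand": [0, 0, 0, 0, 0], "travel": [[0, 0, 0], [0.01, 0, 0], [0.005, -0.002, 0], [0.005, -0.002, 0], [0.005, -0.002, 0]], "yaw": [0, 0, 0, 0, 0]}}

```text
time_s: 13.42
position: [0.4884, -0.0677, 0.0348]
tool_rot: [[0.999, 0.034, -0.005], [0.034, -0.999, 0.001], [-0.005, -0.002, -1.0]]
ft_force: [-9.8, 0.3, 3.2]
grip_width: 0.0005
gripper_force: 0.0
```

>>> {"method": "jog_arm", "body": {"hand": [0, 0, 0, 0, 0], "travel": [[0.006, -0.0025, 0], [0.006, -0.0025, 0], [0.006, -0.0025, 0], [0.006, -0.0025, 0], [0.006, -0.0025, 0]], "yaw": [0, 0, 0, 0, 0]}}

```text
time_s: 14.05
position: [0.518, -0.08, 0.0347]
tool_rot: [[0.999, 0.035, -0.006], [0.035, -0.999, 0.002], [-0.006, -0.002, -1.0]]
ft_force: [-11.3, -0.2, 3.3]
grip_width: -0.0001
gripper_force: 0.0
```

```bash
python3 - <<'E'
from h import *
carton()
E
```

```text
brown far edge pts
yaw deg 6.5  far L (655,143) far R (682,-88) n53
centre [594.2  18.9] width 233 near_left [509.4  99.8] near_right [529.9 -79. ]
```

>>> {"method": "jog_arm", "body": {"hand": [0, 0, 0, 0, 0], "travel": [[-0.045, 0, 0], [0, 0.045, 0], [0, 0.045, 0], [0, 0.045, 0], [0, 0.043, 0]], "yaw": [0, 0, 0, 0, 0]}}

```text
time_s: 14.72
position: [0.475, 0.0988, 0.0354]
tool_rot: [[0.999, 0.034, 0.0], [0.034, -0.999, 0.0], [0.0, -0.0, -1.0]]
ft_force: [0.3, -0.5, 0.7]
grip_width: -0.0004
gripper_force: 0.0
```

>>> {"method": "jog_arm", "body": {"hand": [0, 0, 0, 0, 0], "travel": [[0, 0, 0], [0.015, 0, 0], [0.006, 0.002, 0], [0.006, 0.0025, 0], [0.006, 0.0025, 0]], "yaw": [0, 0, 0, 0, 0]}}

```text
time_s: 15.35
position: [0.5056, 0.1036, 0.0348]
tool_rot: [[0.999, 0.033, -0.006], [0.033, -0.999, 0.0], [-0.006, -0.0, -1.0]]
ft_force: [-10.1, -0.7, 4.0]
grip_width: 0.0003
gripper_force: 0.0
```

>>> {"method": "jog_arm", "body": {"hand": [0, 0, 0, 0, 0], "travel": [[0.006, 0.0025, 0], [0.006, 0.0025, 0], [0.006, 0.0025, 0], [0.006, 0.0025, 0], [0.006, 0.0025, 0]], "yaw": [0, 0, 0, 0, 0]}}

```text
time_s: 15.98
position: [0.5354, 0.1161, 0.0346]
tool_rot: [[0.999, 0.032, -0.007], [0.032, -0.999, 0.0], [-0.007, -0.0, -1.0]]
ft_force: [-10.4, -0.6, 2.4]
grip_width: -0.0001
gripper_force: 0.0
```

```bash
python3 - <<'E'
from h import *
carton()
E
```

```text
brown far edge pts
yaw deg -5.5  far L (701,131) far R (678,-101) n74
centre [615.  22.] width 233 near_left [549.  118.8] near_right [531.6 -60.3]
```

>>> {"method": "jog_arm", "body": {"hand": [0, 0, 0, 0, 0], "travel": [[-0.035, 0, 0], [0, -0.045, 0], [0, -0.045, 0], [0, -0.045, 0], [0, -0.045, 0]], "yaw": [0, 0, 0, 0, 0]}}

```text
time_s: 16.65
position: [0.5028, -0.0656, 0.0353]
tool_rot: [[0.999, 0.033, -0.0], [0.033, -0.999, 0.0], [-0.0, -0.0, -1.0]]
ft_force: [-0.3, 0.5, 0.7]
grip_width: 0.0002
gripper_force: 0.0
```

>>> {"method": "jog_arm", "body": {"hand": [0, 0, 0, 0, 0], "travel": [[0, 0, 0], [0.01, 0, 0], [0.006, -0.002, 0], [0.006, -0.002, 0], [0.006, -0.0025, 0]], "yaw": [0, 0, 0, 0, 0]}}

```text
time_s: 17.27
position: [0.5293, -0.0692, 0.0348]
tool_rot: [[0.999, 0.035, -0.006], [0.035, -0.999, 0.001], [-0.006, -0.001, -1.0]]
ft_force: [-11.0, 0.0, 4.5]
grip_width: 0.0001
gripper_force: 0.0
```

>>> {"method": "jog_arm", "body": {"hand": [0, 0, 0, 0, 0], "travel": [[0.004, -0.0015, 0], [0.004, -0.0015, 0], [0.004, -0.0015, 0], [0.004, -0.0015, 0], [0, 0, 0]], "yaw": [0, 0, 0, 0, 0]}}

```text
time_s: 17.9
position: [0.5458, -0.0754, 0.0348]
tool_rot: [[0.999, 0.035, -0.005], [0.035, -0.999, 0.001], [-0.005, -0.001, -1.0]]
ft_force: [-7.7, -1.7, 2.3]
grip_width: -0.0003
gripper_force: 0.0
```

```bash
python3 - <<'E'
from h import *
carton()
E
```

```text
brown far edge pts
yaw deg 3.2  far L (696,141) far R (709,-94) n52
centre [628.   19.8] width 235 near_left [548.1 105.5] near_right [558.  -74.2]
```

>>> {"method": "jog_arm", "body": {"hand": [0, 0, 0, 0, 0], "travel": [[0.004, -0.0015, 0], [0.003, -0.001, 0], [0, 0, 0], [-0.045, 0, 0], [0, 0.03, 0]], "yaw": [0, 0, 0, 0, 0]}}

```text
time_s: 18.58
position: [0.5072, -0.0487, 0.0351]
tool_rot: [[1.0, 0.031, -0.002], [0.031, -1.0, 0.001], [-0.002, -0.001, -1.0]]
ft_force: [1.0, -0.2, -0.7]
grip_width: 0.0
gripper_force: 0.0
```

>>> {"method": "jog_arm", "body": {"hand": [0, 0, 0, 0, 0], "travel": [[0, 0.05, 0], [0, 0.05, 0], [0, 0.05, 0], [0, 0, 0], [0.018, 0, 0]], "yaw": [0, 0, 0, 0, 0]}}

```text
time_s: 19.2
position: [0.5266, 0.1019, 0.0353]
tool_rot: [[0.999, 0.035, -0.001], [0.035, -0.999, -0.0], [-0.001, 0.0, -1.0]]
ft_force: [-1.1, -0.3, 0.3]
grip_width: 0.0002
gripper_force: 0.0
```

>>> {"method": "jog_arm", "body": {"hand": [0, 0, 0, 0, 0], "travel": [[0.006, 0, 0], [0.005, 0.001, 0], [0.005, 0.002, 0], [0.005, 0.002, 0], [0, 0, 0]], "yaw": [0, 0, 0, 0, 0]}}

```text
time_s: 19.82
position: [0.5463, 0.1062, 0.0347]
tool_rot: [[0.999, 0.033, -0.004], [0.033, -0.999, 0.001], [-0.004, -0.001, -1.0]]
ft_force: [-5.8, 2.6, 1.5]
grip_width: -0.0003
gripper_force: 0.0
```

```bash
python3 - <<'E'
from h import *
carton()
E
```

```text
brown far edge pts
yaw deg 1.8  far L (707,142) far R (715,-96) n79
centre [636.1  20.3] width 238 near_left [558.3 107.9] near_right [564. -72.]
```

>>> {"method": "jog_arm", "body": {"hand": [0, 0, 0, 0, 0], "travel": [[0.003, 0.001, 0], [0.003, 0.001, 0], [0.003, 0.001, 0], [0.002, 0, 0], [0, 0, 0]], "yaw": [0, 0, 0, 0, 0]}}

```text
time_s: 20.5
position: [0.5558, 0.1092, 0.0346]
tool_rot: [[0.999, 0.033, -0.008], [0.033, -0.999, 0.0], [-0.008, -0.001, -1.0]]
ft_force: [-11.2, 1.0, 3.8]
grip_width: -0.0001
gripper_force: 0.0
```

```bash
python3 - <<'E'
from h import *
carton()
E
```

```text
brown far edge pts
yaw deg -1.1  far L (718,136) far R (713,-99) n73
centre [640.4  20.3] width 235 near_left [567.2 111.7] near_right [563.7 -68.3]
```

>>> {"method": "jog_arm", "body": {"hand": [0, 0, 0, 0, 0], "travel": [[-0.03, 0, 0], [0, -0.045, 0], [0, -0.045, 0], [0, -0.045, 0], [0, -0.045, 0]], "yaw": [0, 0, 0, 0, 0]}}

```text
time_s: 21.18
position: [0.5287, -0.0727, 0.0354]
tool_rot: [[0.999, 0.033, -0.0], [0.033, -0.999, 0.0], [-0.0, -0.0, -1.0]]
ft_force: [0.9, 0.8, -0.0]
grip_width: 0.0003
gripper_force: 0.0
```

>>> {"method": "jog_arm", "body": {"hand": [0, 0, 0, 0, 0], "travel": [[0, 0, 0], [0.018, 0, 0], [0.004, 0, 0], [0.003, 0, 0], [0.003, 0, 0]], "yaw": [0, 0, 0, 0, 0]}}

```text
time_s: 21.8
position: [0.5543, -0.0703, 0.0348]
tool_rot: [[0.999, 0.034, -0.007], [0.034, -0.999, 0.001], [-0.007, -0.001, -1.0]]
ft_force: [-12.0, -3.7, 3.6]
grip_width: 0.0002
gripper_force: 0.0
```

>>> {"method": "jog_arm", "body": {"hand": [0, 0, 0, 0, 0], "travel": [[0.003, 0, 0], [0.002, 0, 0], [0.001, 0, 0], [0, 0, 0], [0, 0, 0]], "yaw": [0, 0, 0, 0, 0]}}

```text
time_s: 22.42
position: [0.5577, -0.07, 0.0345]
tool_rot: [[0.999, 0.033, -0.013], [0.033, -0.999, 0.002], [-0.013, -0.002, -1.0]]
ft_force: [-22.0, -3.5, 8.2]
grip_width: -0.0003
gripper_force: 0.0
```

>>> {"method": "jog_arm", "body": {"hand": [0, 0, 0, 0, 0], "travel": [[0.002, 0, 0], [0, 0, 0], [-0.03, 0, 0], [0, 0.045, 0], [0, 0.045, 0]], "yaw": [0, 0, 0, 0, 0]}}

```text
time_s: 23.05
position: [0.5343, 0.0201, 0.0354]
tool_rot: [[0.999, 0.032, -0.0], [0.032, -0.999, 0.0], [-0.0, -0.0, -1.0]]
ft_force: [0.5, 0.7, -0.5]
grip_width: 0.0001
gripper_force: 0.0
```

>>> {"method": "jog_arm", "body": {"hand": [0, 0, 0, 0, 0], "travel": [[0, 0.045, 0], [0, 0.045, 0], [0, 0, 0], [0.018, 0, 0], [0.004, 0, 0]], "yaw": [0, 0, 0, 0, 0]}}

```text
time_s: 23.68
position: [0.5564, 0.1085, 0.0351]
tool_rot: [[0.999, 0.032, -0.002], [0.032, -0.999, -0.0], [-0.002, 0.0, -1.0]]
ft_force: [-9.2, 0.7, 1.1]
grip_width: -0.0
gripper_force: 0.0
```

>>> {"method": "jog_arm", "body": {"hand": [0, 0, 0, 0, 0], "travel": [[0.003, 0, 0], [0.002, 0, 0], [0.002, 0, 0], [0, 0, 0], [0, 0, 0]], "yaw": [0, 0, 0, 0, 0]}}

```text
time_s: 24.3
position: [0.5566, 0.1086, 0.0343]
tool_rot: [[0.999, 0.033, -0.017], [0.033, -0.999, -0.0], [-0.017, -0.0, -1.0]]
ft_force: [-28.9, -1.1, 14.3]
grip_width: 0.0
gripper_force: 0.0
```

```bash
python3 - <<'E'
from h import *
carton()
E
```

```text
brown far edge pts
yaw deg 0.5  far L (717,139) far R (719,-96) n61
centre [643.4  20.8] width 235 near_left [567.6 110.2] near_right [569.1 -69.8]
```

>>> {"method": "jog_arm", "body": {"hand": [0, 0, 0, 0, 0], "travel": [[-0.01, 0, 0], [-0.04, 0, 0], [-0.06, 0, 0], [-0.03, 0, 0.03], [0, 0, 0.05]], "yaw": [0, 0, 0, 0, 0]}}

```text
time_s: 24.98
position: [0.4209, 0.1087, 0.1152]
tool_rot: [[0.999, 0.032, -0.005], [0.032, -0.999, 0.0], [-0.005, -0.0, -1.0]]
ft_force: [2.3, -0.3, -0.2]
grip_width: 0.0002
gripper_force: 0.0
```

>>> {"method": "jog_arm", "body": {"hand": [0, 0, 0, 0, 0], "travel": [[0, 0, 0.03], [0, 0, 0], [0, 0, 0], [0, 0, 0], [0, 0, 0]], "yaw": [0, 0, 0, 0, 0]}}

```text
time_s: 25.6
position: [0.4238, 0.1089, 0.1446]
tool_rot: [[0.999, 0.033, -0.002], [0.033, -0.999, 0.0], [-0.002, -0.0, -1.0]]
ft_force: [-0.6, -0.9, 0.1]
grip_width: 0.0001
gripper_force: 0.0
```

```bash
python3 - <<'E'
from h import *
im=carton();cv2.imwrite("pics/top4.png",cv2.resize(im[85:245,235:455],None,fx=3.6,fy=3.6,interpolation=cv2.INTER_CUBIC)[:,:,::-1])
print(env.observe()["ft_force"])
E
```

```text
brown far edge pts
yaw deg 0.7  far L (717,139) far R (719,-96) n80
centre [643.1  20.6] width 235 near_left [567.  109.7] near_right [569.2 -70.3]
[-0.91568332 -0.48345886 -0.03364987]
```

View pics/top4.png

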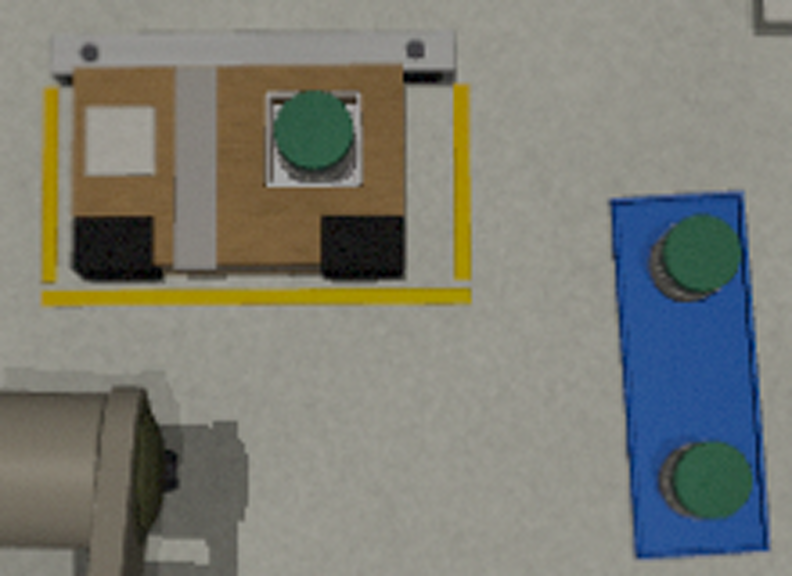

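The carton's far edge (row ~67) lies flush along the fence and between the tapes. The tin is in the pocket at (314,130), both empties are on the tray, and the arm is clear.

```bash
python3 -c "
from rig import env
print(env.close_job())"
```

```text
the job is handed in; nothing more can be done
None
```

I handed the job in at about 26 s: the full tin (the middle one) is in the pocket, both empties are on the tray, and the carton is flush against the stop, about 9 mm off centre between the tapes; no verdict came back.

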